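# Thread a brass nut blank in half-turn bites

### The job

A tap stands started in each of the two vises; go on cutting the thread in the brass nut blank (not the steel one) by cranking its wrench by the knob: turn it half a turn clockwise seen from above, back it off a quarter turn to break the chip, then drive it another half turn clockwise. Pause a moment at each turning point, then let go and leave the wrench there, three quarters of a turn on from where it began, without turning the other tap.

Things in the scene. Friction and masses are not known exactly. Their poses are not given: they have to be found in the camera images.
- brass_knob (a point): Centre of the orange upright knob (22 mm diameter, 40 mm tall, centre 158 mm above the table) on the wrench over the BRASS blank. It spins freely on its own axis: fingers keeping their direction can pinch it and carry it round. It stands 60 mm from the tap's axis, on a 12 mm stem at one end of a 135 x 14 mm steel bar whose top is at 126 mm. Nothing at either tap is higher than 178 mm.
- brass_axis (a point): Point on the upright axis about which the brass blank's tap and wrench turn: centre of the top face of the brass hexagon nut blank (41 mm over corners), 67 mm above the table, held in a low blue fixed vise (about 190 x 85 mm, 56 mm high). The wrench's bar crosses above it. Its z axis is up.
- brass_tap (a joint): Turn of the brass blank's tap in rad. Reads 0 at every start and grows clockwise seen from above (forward, cutting); half a turn is 3.14. No stops or springs in the range used; it stays where it is left. It drags with about 0.15 N m (2.5 N at the knob) either way and sinks 2 mm a turn.
- steel_tap (a joint): Turn of the other tap, of the same build but with a black knob, standing in the STEEL nut blank in the other blue vise; reads 0 at every start. Not to be turned. The two vises may change places; their axes are at least 260 mm apart.

How it is judged (in metres and radians):
On the way, in this order (a step that is already met when the one before it is completed fails the run):
1. the brass blank's tap is brought to half a turn clockwise from its start (within 23 degrees) and stops there a moment (value of joint brass_tap between 2.74 and 3.54 rad and velocity of joint brass_tap between -0.3 and 0.3 rad/s), for 0.1 s.
2. it is backed off a quarter turn, to a quarter turn from its start (within 23 degrees), and stops there a moment (value of joint brass_tap between 1.17 and 1.97 rad and velocity of joint brass_tap between -0.3 and 0.3 rad/s), for 0.1 s.
At the end, for the whole second after the job is handed in: The brass blank's tap stands still three quarters of a turn clockwise from its start (within 23 degrees); the steel blank's tap is within 8 degrees of its start (value of joint brass_tap between 4.31 and 5.11 rad and velocity of joint brass_tap between -0.05 and 0.05 rad/s and value of joint steel_tap between -0.15 and 0.15 rad); the robot touches nothing.
It fails at once if the brass blank's tap is screwed backwards out of its start (more than 17 degrees) (value of joint brass_tap below -0.3 rad).
It fails at once if the brass blank's tap is driven more than 35 degrees past three quarters of a turn (value of joint brass_tap above 5.32 rad).
It fails at once if the steel blank's tap is turned more than 17 degrees (value of joint steel_tap above 0.3 rad or value of joint steel_tap below -0.3 rad).
It also fails if it takes over 54 s, if anything falls off the work surface, if the arm or the gripper's body presses on something with over 40 N, if the wrist force passes 120 N, or if a joint passes its speed limit or range.

### The arm

A 7-joint arm with a two-finger parallel gripper is mounted at the origin on the work surface. World frame = base frame: x ahead of the robot, y to its left, z up, the work surface at z = 0. Lengths are in mm, angles in rad, forces in N, time in s.
With the tool pointing down it reaches from about 425 to 825 mm from the base axis. Payload 3.6 kg.
Tool frame: the origin (TCP) lies at the very end of the fingers, on their centre line; the grasp point (between the pads) lies 19 mm behind it (bot.pinch_z is the z of the grasp point in the tool frame, in mm); z points along the fingers, y is the line along which they close (so a half turn about z gives the same grasp; the last joint's range is limited). The gripper opens to 93 mm and grips with 3 to 60 N. Pads are 15 mm wide; open, the fingers measure 128 mm over their backs; the gripper's body (75 mm by 188 mm) begins 65 mm behind the grasp point.
Start: joints at [-1.159, 0.615, -0.013, 1.423, 0.008, 1.103, -0.04], TCP at [276.118, 588.405, 218.64] pointing down, gripper open.
Joint ranges: [-3.12, 3.12], [-0.3, 2.06], [-1.34, 1.32], [0.26, 2.42], [-1.36, 4.5], [0.01, 1.98], [-2.84, 2.84]. Speed limits (rad/s): [2.79, 2.79, 3.14, 3.14, 3.14, 3.14, 3.14].

### API

Orientations are given as a unit quaternion [x, y, z, w].
In Python, from cell import observe, viewer, ticket, bot gives the robot as it stands.
- The arm moves only by the tool jog_arm, never from a script. Its argument "targets" is text: rows parted by semicolons, each of 7 numbers parted by spaces: the finger opening in mm, from 0 to 93, then the shift along the tool's x, y, z in mm, then the turn, a rotation vector about the tool's x, y, z in degrees. In form: hand x y z rx ry rz; .... A call has 1 to 12 rows; each row shifts and turns the commanded pose from where the row before left it, along the tool's axes as they then stand; what a row does not reach is not made up. A row lasts 1/12 s, in which the tool goes at most 41.7 mm and 7.16 degrees, less where a joint would pass 70% of its speed; a pose out of reach is approached as far as the arm can. A call with a gripper value outside its range is refused whole. The fingers move at their own pace and stop on an object; "grip_force" is the grip in N (left out, the last holds). Time passes only in rows, so rows that do not move let the fingers close. It gives the time, the measured TCP pose, the force, the opening and the grip force at its end, in the units of the state.
- observe(): the state, without advancing time (a new reading comes with each control period).
- viewer.capture(name): name is "side" or "top"; returns a dict with "image" (420x560x3 uint8, red, green, blue), "depth" (420x560 float32, mm along the optical axis (not along the pixel's ray), 0 where there is no reading), "fx", "fy", "cx", "cy" (pixels), "extrinsics" (4x4, takes a point from world to camera coordinates). Camera axes: x right, y down, z forward; pixel columns grow to the right and rows downward; lengths in mm; the calibration is good to about 2 mm. A picture is of the moment at which its call begins.
- ticket.finish_job(): hands the job in; it is judged then, once.
Trained networks look in a picture, given as the dict that the camera call returned (one of the last four; its "shot" number tells which), for a name from the list of things; names that differ only in an ending like _2 or _b are one class to them, and where a whole thing is asked for, a point or a joint stands for the part that bears it (a point fixed in the world has none). Each returns a list of dicts, best first, with "conf" (0 to 1); they miss things now and then, are a little off and sometimes report something else, mostly with a low value. They report only what shows in the picture. A call takes as long as a camera call.
- viewer.outline_of(label, picture): "pixels" (420x560 bool, what is visible of it) and "centre" ([column, row] as shares, 0 to 1, of the picture: columns of its width, rows of its height, amid what is visible of it).
- viewer.pinpoint(label, picture): "centre" ([column, row] as shares, 0 to 1, of the picture: columns of its width, rows of its height: a listed point, or the origin of a listed thing).
The state is a dict: "t": time; "q": joint angles; "qd": joint speeds; "joint_efforts": joint torques, N m; "tool_pos": TCP position; "tool_rot": TCP orientation; "force": force on the tool from outside, world axes, zero at the start; "moment": the same for the moment, N m; "finger_gap": finger opening in mm; "grasp_force": force on a finger pad.
Only numpy, scipy, OpenCV 4.12 (cv2) and the standard library are available. Lean on these libraries where they do the work, as an engineer would, in place of code of your own. Each camera call takes 0.05 s, during which the arm holds its last target. There are 200 camera calls.

## Working session

There is one attempt and no reset: what is moved stays moved. The work goes in short steps, Python scripts to look and compute and a tool call to move; the robot and the scene stay as the last step left them, time stands still between calls to the robot, and variables do not carry over. Pictures are saved under pics/ and viewed, at most 10 in all, crops included, and the job is handed in when it is done.

Besides the shell and the picture viewer there is one more tool, called after "Call:" as name(argument=value, ...) on one line, values as JSON. jog_arm: Moves the arm, as the interface text tells. Its arguments: {"type":"object","properties":{"targets":{"type":"string"},"grip_force":{"type":"number"}},"required":["targets"]}

```bash
mkdir -p pics; cat > h.py <<'E'
import numpy as np, cv2
from cell import observe, viewer, ticket, bot
def ray(p,c):  # c pixel -> origin, dir world
    T=np.array(p["extrinsics"]); R=T[:3,:3]; o=-R.T@T[:3,3]
    d=R.T@np.array([(c[0]-p["cx"])/p["fx"],(c[1]-p["cy"])/p["fy"],1]); return o,d
def atz(p,c,z):
    o,d=ray(p,c); return o+d*(z-o[2])/d[2]
E
python3 - <<'E'
from h import *
s=observe(); print(s["t"],s["tool_pos"],s["tool_rot"],s["q"],s["force"])
ims=[]
for n in("top","side"):
    p=viewer.capture(n); ims.append(p["image"][:,:,::-1])
    for l,z in(("brass_knob",158),("brass_axis",67)):
        for r in viewer.pinpoint(l,p)[:3]:
            c=np.array(r["centre"])*[560,420]; d=p["depth"][int(c[1]),int(c[0])]
            o,v=ray(p,c); print(n,l,round(r["conf"],2),c.round(1),atz(p,c,z).round(1),(o+v*d).round(1))
    cv2.imwrite(f"pics/{n}0.png",ims[-1])
E
```

```text
0.0 [275.84330482 587.7042122  217.50279277] [ 2.17641937e-01  9.76027870e-01 -1.23591815e-03 -2.39066062e-04] [-1.15848436  0.61589725 -0.01258258  1.42487699  0.00811827  1.10338664
 -0.04043108] [-0.8610415   0.6884553   0.64125108]
top brass_knob 0.84 [406.1 216.4] [ 571.1 -212.4  158. ] [ 567.7 -207.5  178. ]
top brass_axis 0.72 [397.5 259.2] [ 504.7 -215.    67. ] [ 499.7 -201.1  129.4]
side brass_knob 0.74 [305.6 282.8] [ 566.6 -199.3  158. ] [ 560.  -213.7  177.4]
side brass_axis 0.72 [272.6 332.2] [ 512.2 -208.4   67. ] [ 510.  -215.8   79.3]
```

```bash
python3 -c "
import cv2;a=cv2.imread('pics/top0.png');b=cv2.imread('pics/side0.png');import numpy as np;cv2.imwrite('pics/both.png',cv2.resize(np.hstack([a,b]),(800,300)))"
```

```text
(no output)
```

View pics/top0.png

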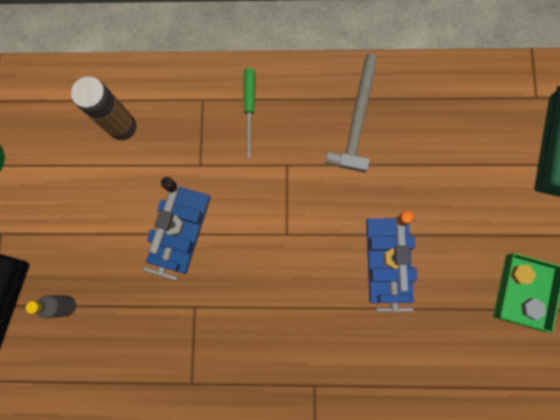

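View pics/side0.png

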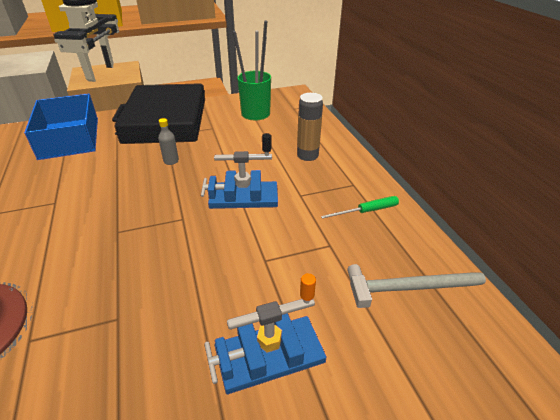

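The top view shows the brass tap at right (orange knob at about 406,217; nut at 393,258). The steel one, with the black knob, is at left (169,184). In the side view the orange knob is at 308,288 and the brass nut at 270,335. Next I refine both points with the depth data.

```bash
python3 - <<'E'
from h import *
K=[];B=[];N=[]
for n in("top","side"):
    p=viewer.capture(n); T=np.array(p["extrinsics"]); v,u=np.mgrid[:420,:560]; d=p["depth"]
    P=np.stack([(u-p["cx"])/p["fx"]*d,(v-p["cy"])/p["fy"]*d,d],-1).reshape(-1,3)
    W=(P-T[:3,3])@T[:3,:3]; im=p["image"].reshape(-1,3).astype(int)
    near=(np.hypot(W[:,0]-515,W[:,1]+210)<130)&(d.ravel()>0)
    R,G,Bl=im.T; hsv=cv2.cvtColor(p["image"],cv2.COLOR_RGB2HSV).reshape(-1,3).astype(int)
    k=near&(W[:,2]>140); print(n,"cam",(-T[:3,:3].T@T[:3,3]).round(0),"knob n",k.sum(),W[k].min(0).round(1),W[k].max(0).round(1),W[k].mean(0).round(1))
    t=k&(W[:,2]>174); print(" top",t.sum(),W[t].mean(0).round(1), W[t].min(0).round(1),W[t].max(0).round(1))
    b=near&(W[:,2]>119)&(W[:,2]<135); print(" bar",b.sum(),W[b].min(0).round(1),W[b].max(0).round(1),W[b].mean(0).round(1))
    q=W[b][:,:2]; e=np.linalg.svd(q-q.mean(0),full_matrices=False)[2][0]; s=(q-q.mean(0))@e; m=q.mean(0)
    print("  dir",e.round(3),"ends",(m+e*s.min()).round(1),(m+e*s.max()).round(1),"mid",(m+e*(s.min()+s.max())/2).round(1),"len",np.ptp(s).round(1))
    br=near&(hsv[:,0]>18)&(hsv[:,0]<30)&(hsv[:,1]>180)&(hsv[:,2]>150)&(W[:,2]>55)&(W[:,2]<75); 
    if br.sum(): print(" nut",br.sum(),W[br].mean(0).round(1),W[br].min(0).round(1),W[br].max(0).round(1))
    h=near&(W[:,2]>128)&(W[:,2]<140); 
    if h.sum(): print(" hub",h.sum(),np.median(W[h],0).round(1),W[h].min(0).round(1),W[h].max(0).round(1))
    for l in("brass_knob","brass_tap"):
        for r in viewer.outline_of(l,p)[:1]:
            w=W[r["pixels"].ravel()]; print(" ",l,r["conf"],len(w),np.median(w,0).round(1))
E
```

```text
top cam [434. -18. 953.] knob n 192 [ 557.5 -219.4  141.2] [ 579.4 -198.9  180.1] [ 566.3 -207.3  170.4]
 top 122 [ 567.7 -209.5  177.4] [ 558.2 -219.4  174.5] [ 577.2 -199.4  180.1]
 bar 698 [ 446.3 -223.9  119.1] [ 579.8 -197.5  134. ] [ 505.  -209.8  126.8]
  dir [-1.    -0.024] ends [ 579.9 -208. ] [ 446.2 -211.2] mid [ 513.  -209.6] len 133.7
 hub 248 [ 508.8 -210.4  129.7] [ 451.4 -223.4  128. ] [ 549.9 -197.7  134. ]
  brass_knob 0.84 915 [ 514.1 -209.   127.4]
side cam [ 412. -538.  613.] knob n 370 [ 554.7 -219.2  141. ] [ 576.3 -197.3  179.9] [ 563.7 -212.7  166.1]
 top 157 [ 565.1 -209.6  177.8] [ 554.9 -218.8  174.4] [ 576.3 -197.3  179.9]
 bar 1054 [ 443.  -222.7  119.1] [ 577.5 -195.7  132.6] [ 505.8 -211.5  126.7]
  dir [-1.    -0.005] ends [ 577.5 -211.1] [ 443.1 -211.8] mid [ 510.3 -211.5] len 134.4
 nut 282 [ 505.3 -215.    66.6] [ 487.3 -227.8   55.1] [ 525.  -191.8   70.1]
 hub 348 [ 506.  -210.5  130.3] [ 451.5 -222.7  128. ] [ 574.2 -195.7  132.6]
  brass_knob 0.92 1649 [ 514.6 -213.3  127. ]
  brass_tap 0.84 1578 [ 513.9 -213.6  127.1]
```

Call:
jog_arm(targets="93 0 0 -10 0 0 -6.3;93 0 0 -10 0 0 -6.3;93 0 0 -10 0 0 -6.3;93 0 0 0 0 0 -6.2;93 -8 -20 0 0 0 0;93 -9 -26 0 0 0 0;93 -9 -26 0 0 0 0;93 -9 -26 0 0 0 0;93 -9 -26 0 0 0 0;93 -9 -26 0 0 0 0;93 -9 -26 0 0 0 0;93 -9 -26 0 0 0 0")

```text
t: 1.6
tool_pos: [347.4, 385.1, 248.9]
tool_rot: [0.0, 1.0, 0.0, 0.0]
force: [0.8, 0.2, -1.0]
finger_gap: 93.0
grasp_force: 0.0
```

Call:
jog_arm(targets="93 -10 -27 0 0 0 0;93 -10 -27 0 0 0 0;93 -10 -27 0 0 0 0;93 -10 -27 0 0 0 0;93 -10 -27 0 0 0 0;93 -10 -27 0 0 0 0;93 -10 -27 0 0 0 0;93 -10 -27 0 0 0 0;93 -10 -27 0 0 0 0;93 -10 -27 0 0 0 0;93 -10 -27 0 0 0 0;93 -10 -27 0 0 0 0")

```text
t: 2.6
tool_pos: [467.2, 60.9, 249.0]
tool_rot: [0.0, 1.0, 0.0, 0.0]
force: [0.1, 0.4, -0.4]
finger_gap: 92.8
grasp_force: 0.0
```

Call:
jog_arm(targets="93 -10 -27 0 0 0 0;93 -10 -27 0 0 0 0;93 -10 -27 0 0 0 0;93 -10 -27 0 0 0 0;93 -10 -27 0 0 0 0;93 -10 -27 0 0 0 0;93 -10 -27 0 0 0 0;93 -10 -27 0 0 0 0;93 -10 -27 0 0 0 0;93 -10 -27 0 0 0 0;93 0 0 0 0 0 0;93 0 0 0 0 0 0")

```text
t: 3.6
tool_pos: [566.3, -209.7, 248.2]
tool_rot: [0.002, 1.0, -0.0, -0.0]
force: [0.3, 0.5, -0.1]
finger_gap: 93.0
grasp_force: 0.0
```

```bash
python3 - <<'E'
from h import *
s=observe(); print(s["t"],s["tool_pos"],s["tool_rot"],s["q"].round(2))
E
```

```text
3.6 [ 566.32342385 -209.68984792  248.24844142] [ 2.12614164e-03  9.99997672e-01 -2.39950165e-04 -2.79672241e-04] [ 0.27  0.52  0.07  1.52 -0.04  1.1   1.92]
```

Call:
jog_arm(targets="93 0 0 15 0 0 0;93 0 0 20 0 0 0;93 0 0 20 0 0 0;93 0 0 20 0 0 0;93 0 0 18 0 0 0;93 0 0 14 0 0 0;50 0 0 0 0 0 0;40 0 0 0 0 0 0;30 0 0 0 0 0 0;26 0 0 0 0 0 0;26 0 0 0 0 0 0;26 0 0 0 0 0 0", grip_force=25)

```text
t: 4.6
tool_pos: [567.1, -207.9, 142.6]
tool_rot: [0.0, 1.0, -0.0, 0.001]
force: [0.1, 0.6, -0.1]
finger_gap: 57.3
grasp_force: 0.0
```

```bash
python3 - <<'E'
from h import *
s=observe(); print(s["t"],s["tool_pos"],s["force"])
a=viewer.capture("side")["image"];b=viewer.capture("top")["image"]
c=np.hstack([cv2.resize(a[200:400,180:400],None,fx=1.8,fy=1.8),cv2.resize(b[150:350,300:520],None,fx=1.8,fy=1.8)])
cv2.imwrite("pics/g.png",c[:,:,::-1])
E
```

```text
4.6 [ 567.06645294 -207.87773346  142.6334665 ] [ 0.11674151  0.60198513 -0.05332821]
```

View pics/g.png

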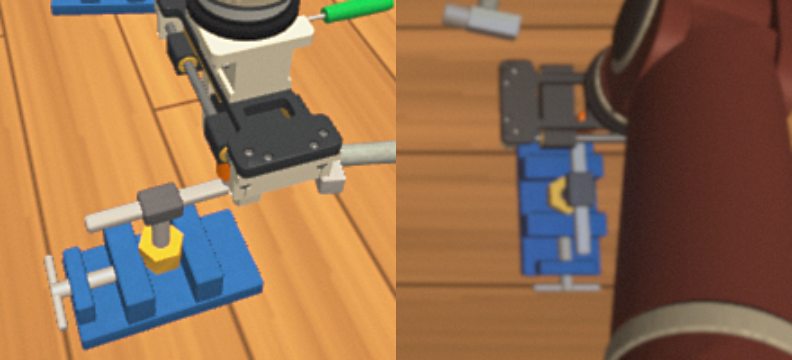

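The crops show the open fingers around the orange knob (side crop about 222,170) and clear of the bar. They are still closing.

Call:
jog_arm(targets="10 0 0 0 0 0 0;10 0 0 0 0 0 0;10 0 0 0 0 0 0;10 0 0 0 0 0 0;10 0 0 0 0 0 0;10 0 0 0 0 0 0;10 0 0 0 0 0 0;10 0 0 0 0 0 0", grip_force=25)

```text
t: 5.37
tool_pos: [566.5, -208.4, 141.6]
tool_rot: [0.001, 1.0, -0.0, 0.0]
force: [0.8, -1.8, -0.6]
finger_gap: 21.5
grasp_force: 25.0
```

```bash
cat >> h.py <<'E'
def arc(a,b,n):
    t=np.radians(np.linspace(a,b,n+1)); P=60*np.c_[-np.cos(t),np.sin(t)]; D=np.diff((P-P[0]).round(1),axis=0).round(1)
    print(";".join(f"10 {x:g} {y:g} 0 0 0 0" for x,y in D))
E
python3 -c "
from h import *
for a,b,n in((0,-60,12),(-60,-120,12),(-120,-180,12),(-180,-150,6),(-150,-90,12),(-90,-150,12),(-150,-210,12),(-210,-270,12)):arc(a,b,n)"
```

```text
10 0.2 -5.2 0 0 0 0;10 0.7 -5.2 0 0 0 0;10 1.1 -5.1 0 0 0 0;10 1.6 -5 0 0 0 0;10 2 -4.9 0 0 0 0;10 2.4 -4.6 0 0 0 0;10 2.9 -4.4 0 0 0 0;10 3.1 -4.2 0 0 0 0;10 3.6 -3.8 0 0 0 0;10 3.8 -3.6 0 0 0 0;10 4.2 -3.1 0 0 0 0;10 4.4 -2.9 0 0 0 0
10 4.6 -2.4 0 0 0 0;10 4.9 -2 0 0 0 0;10 5 -1.6 0 0 0 0;10 5.1 -1.1 0 0 0 0;10 5.2 -0.7 0 0 0 0;10 5.2 -0.2 0 0 0 0;10 5.2 0.2 0 0 0 0;10 5.2 0.7 0 0 0 0;10 5.1 1.1 0 0 0 0;10 5 1.6 0 0 0 0;10 4.9 2 0 0 0 0;10 4.6 2.4 0 0 0 0
10 4.4 2.8 0 0 0 0;10 4.2 3.2 0 0 0 0;10 3.8 3.5 0 0 0 0;10 3.6 3.9 0 0 0 0;10 3.1 4.1 0 0 0 0;10 2.9 4.5 0 0 0 0;10 2.4 4.6 0 0 0 0;10 2 4.8 0 0 0 0;10 1.6 5 0 0 0 0;10 1.1 5.1 0 0 0 0;10 0.7 5.2 0 0 0 0;10 0.2 5.3 0 0 0 0
10 -0.2 -5.2 0 0 0 0;10 -0.7 -5.2 0 0 0 0;10 -1.1 -5.1 0 0 0 0;10 -1.6 -5 0 0 0 0;10 -2 -4.9 0 0 0 0;10 -2.4 -4.6 0 0 0 0
10 -2.8 -4.4 0 0 0 0;10 -3.2 -4.2 0 0 0 0;10 -3.5 -3.8 0 0 0 0;10 -3.9 -3.6 0 0 0 0;10 -4.1 -3.1 0 0 0 0;10 -4.5 -2.9 0 0 0 0;10 -4.6 -2.4 0 0 0 0;10 -4.8 -2 0 0 0 0;10 -5 -1.6 0 0 0 0;10 -5.1 -1.1 0 0 0 0;10 -5.2 -0.7 0 0 0 0;10 -5.3 -0.2 0 0 0 0
10 5.2 0.2 0 0 0 0;10 5.2 0.7 0 0 0 0;10 5.1 1.1 0 0 0 0;10 5 1.6 0 0 0 0;10 4.9 2 0 0 0 0;10 4.6 2.4 0 0 0 0;10 4.4 2.9 0 0 0 0;10 4.2 3.1 0 0 0 0;10 3.8 3.6 0 0 0 0;10 3.6 3.8 0 0 0 0;10 3.1 4.2 0 0 0 0;10 2.9 4.4 0 0 0 0
10 2.4 4.6 0 0 0 0;10 2 4.9 0 0 0 0;10 1.6 5 0 0 0 0;10 1.1 5.1 0 0 0 0;10 0.7 5.2 0 0 0 0;10 0.2 5.2 0 0 0 0;10 -0.2 5.2 0 0 0 0;10 -0.7 5.2 0 0 0 0;10 -1.1 5.1 0 0 0 0;10 -1.6 5 0 0 0 0;10 -2 4.9 0 0 0 0;10 -2.4 4.6 0 0 0 0
10 -2.8 4.4 0 0 0 0;10 -3.2 4.2 0 0 0 0;10 -3.5 3.8 0 0 0 0;10 -3.9 3.6 0 0 0 0;10 -4.1 3.1 0 0 0 0;10 -4.5 2.9 0 0 0 0;10 -4.6 2.4 0 0 0 0;10 -4.8 2 0 0 0 0;10 -5 1.6 0 0 0 0;10 -5.1 1.1 0 0 0 0;10 -5.2 0.7 0 0 0 0;10 -5.3 0.2 0 0 0 0
```

Call:
jog_arm(targets="10 0.2 -5.2 0 0 0 0;10 0.7 -5.2 0 0 0 0;10 1.1 -5.1 0 0 0 0;10 1.6 -5 0 0 0 0;10 2 -4.9 0 0 0 0;10 2.4 -4.6 0 0 0 0;10 2.9 -4.4 0 0 0 0;10 3.1 -4.2 0 0 0 0;10 3.6 -3.8 0 0 0 0;10 3.8 -3.6 0 0 0 0;10 4.2 -3.1 0 0 0 0;10 4.4 -2.9 0 0 0 0")

```text
t: 6.37
tool_pos: [536.4, -261.4, 141.7]
tool_rot: [0.001, 1.0, -0.001, 0.001]
force: [4.3, -2.3, -3.3]
finger_gap: 21.6
grasp_force: 25.0
```

Call:
jog_arm(targets="10 4.6 -2.4 0 0 0 0;10 4.9 -2 0 0 0 0;10 5 -1.6 0 0 0 0;10 5.1 -1.1 0 0 0 0;10 5.2 -0.7 0 0 0 0;10 5.2 -0.2 0.5 0 0 0;10 5.2 0.2 0 0 0 0;10 5.2 0.7 0 0 0 0;10 5.1 1.1 0 0 0 0;10 5 1.6 0 0 0 0;10 4.9 2 0 0 0 0;10 4.6 2.4 0 0 0 0")

```text
t: 7.37
tool_pos: [475.0, -260.3, 141.2]
tool_rot: [0.001, 1.0, -0.0, -0.001]
force: [1.3, -4.9, -2.0]
finger_gap: 21.5
grasp_force: 25.0
```

Call:
jog_arm(targets="10 4.4 2.8 0 0 0 0;10 4.2 3.2 0 0 0 0;10 3.8 3.5 0 0 0 0;10 3.6 3.9 0 0 0 0;10 3.1 4.1 0 0 0 0;10 2.9 4.5 0 0 0 0;10 2.4 4.6 0 0 0 0;10 2 4.8 0.5 0 0 0;10 1.6 5 0 0 0 0;10 1.1 5.1 0 0 0 0;10 0.7 5.2 0 0 0 0;10 0.2 5.3 0 0 0 0")

```text
t: 8.37
tool_pos: [446.8, -206.7, 140.7]
tool_rot: [0.0, 1.0, 0.0, 0.0]
force: [-0.3, -2.3, -0.5]
finger_gap: 21.0
grasp_force: 25.0
```

Call:
jog_arm(targets="10 0 0 0 0 0 0;10 0 0 0 0 0 0;10 0 0 0 0 0 0;10 0 0 0 0 0 0;10 0 0 0 0 0 0;10 0 0 0 0 0 0")

```text
t: 8.87
tool_pos: [446.7, -206.6, 140.5]
tool_rot: [-0.0, 1.0, 0.001, -0.0]
force: [-0.7, 2.2, 1.0]
finger_gap: 21.5
grasp_force: 25.0
```

```bash
python3 - <<'E'
from h import *
s=observe(); print(s["t"],s["tool_pos"],s["force"],s["q"].round(2))
a=viewer.capture("side")["image"];b=viewer.capture("top")["image"]
c=np.hstack([cv2.resize(a[200:400,180:400],None,fx=1.8,fy=1.8),cv2.resize(b[150:350,300:520],None,fx=1.8,fy=1.8)])
cv2.imwrite("pics/h.png",c[:,:,::-1])
E
```

```text
8.8667 [ 446.70562967 -206.56727199  140.54550845] [-0.72204852  2.19158082  0.97026991] [ 0.35  0.48  0.05  1.97 -0.04  0.7   2.  ]
```

View pics/h.png

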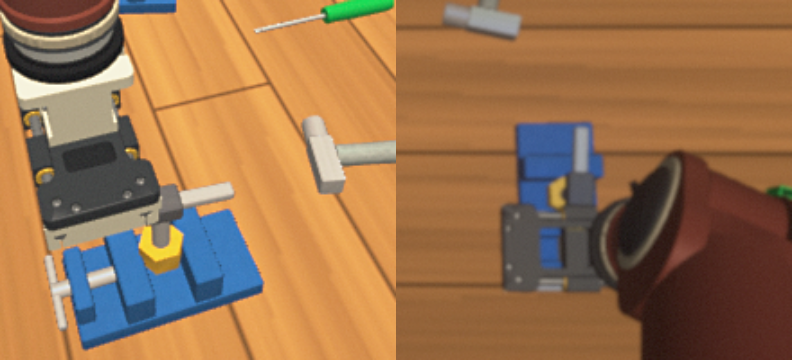

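The bar now points the other way: its free end is at about 230,190 in the side crop and the knob is in the gripper at left. That is half a turn. Next I back off a quarter turn.

Call:
jog_arm(targets="10 -0.2 -5.2 0 0 0 0;10 -0.7 -5.2 0 0 0 0;10 -1.1 -5.1 0 0 0 0;10 -1.6 -5 0 0 0 0;10 -2 -4.9 0 0 0 0;10 -2.4 -4.6 0 0 0 0")

```text
t: 9.47
tool_pos: [454.0, -238.9, 140.7]
tool_rot: [0.001, 1.0, -0.0, -0.001]
force: [-3.0, 1.8, 2.4]
finger_gap: 21.6
grasp_force: 25.0
```

Call:
jog_arm(targets="10 -2.8 -4.4 0 0 0 0;10 -3.2 -4.2 0 0 0 0;10 -3.5 -3.8 0 0 0 0;10 -3.9 -3.6 0 0 0 0;10 -4.1 -3.1 0 0 0 0;10 -4.5 -2.9 0 0 0 0;10 -4.6 -2.4 0 0 0 0;10 -4.8 -2 0 0 0 0;10 -5 -1.6 0 0 0 0;10 -5.1 -1.1 0 0 0 0;10 -5.2 -0.7 0 0 0 0;10 -5.3 -0.2 0 0 0 0")

```text
t: 10.47
tool_pos: [507.7, -269.6, 141.1]
tool_rot: [0.001, 1.0, -0.001, 0.001]
force: [-3.3, -3.3, 3.9]
finger_gap: 21.6
grasp_force: 25.0
```

Call:
jog_arm(targets="10 0 0 0 0 0 0;10 0 0 0 0 0 0;10 0 0 0 0 0 0;10 0 0 0 0 0 0;10 0 0 0 0 0 0;10 0 0 0 0 0 0")

```text
t: 10.97
tool_pos: [508.8, -269.3, 141.3]
tool_rot: [0.0, 1.0, -0.002, 0.003]
force: [0.2, -4.8, 1.7]
finger_gap: 20.9
grasp_force: 25.0
```

Call:
jog_arm(targets="10 5.2 0.2 0 0 0 0;10 5.2 0.7 0 0 0 0;10 5.1 1.1 0 0 0 0;10 5 1.6 0 0 0 0;10 4.9 2 0 0 0 0;10 4.6 2.4 0 0 0 0;10 4.4 2.9 0 0 0 0;10 4.2 3.1 0 0 0 0;10 3.8 3.6 0 0 0 0;10 3.6 3.8 0 0 0 0;10 3.1 4.2 0 0 0 0;10 2.9 4.4 0 0 0 0")

```text
t: 11.97
tool_pos: [454.5, -238.8, 140.8]
tool_rot: [0.001, 1.0, -0.001, 0.001]
force: [-1.9, -4.6, 1.3]
finger_gap: 21.5
grasp_force: 25.0
```

Call:
jog_arm(targets="10 2.4 4.6 0 0 0 0;10 2 4.9 0 0 0 0;10 1.6 5 0 0 0 0;10 1.1 5.1 0 0 0 0;10 0.7 5.2 0 0 0 0;10 0.2 5.2 0 0 0 0;10 -0.2 5.2 0 0 0 0;10 -0.7 5.2 0 0 0 0;10 -1.1 5.1 0 0 0 0;10 -1.6 5 0 0 0 0;10 -2 4.9 0 0 0 0;10 -2.4 4.6 0 0 0 0")

```text
t: 12.97
tool_pos: [455.6, -177.6, 140.5]
tool_rot: [0.0, 1.0, -0.0, 0.001]
force: [2.3, -5.2, -4.4]
finger_gap: 21.5
grasp_force: 25.0
```

Call:
jog_arm(targets="10 -2.8 4.4 0 0 0 0;10 -3.2 4.2 0 0 0 0;10 -3.5 3.8 0 0 0 0;10 -3.9 3.6 0 0 0 0;10 -4.1 3.1 0 0 0 0;10 -4.5 2.9 0 0 0 0;10 -4.6 2.4 0 0 0 0;10 -4.8 2 0 0 0 0;10 -5 1.6 0 0 0 0;10 -5.1 1.1 0 0 0 0;10 -5.2 0.7 0 0 0 0;10 -5.3 0.2 0 0 0 0")

```text
t: 13.97
tool_pos: [504.3, -149.3, 139.9]
tool_rot: [0.001, 1.0, -0.001, -0.003]
force: [-3.1, -6.0, -1.5]
finger_gap: 21.3
grasp_force: 25.0
```

Call:
jog_arm(targets="10 0 0 0 0 0 0;10 0 0 0 0 0 0;10 0 0 0 0 0 0;10 0 0 0 0 0 0;10 0 0 0 0 0 0;10 0 0 0 0 0 0")

```text
t: 14.47
tool_pos: [505.3, -149.3, 140.0]
tool_rot: [0.001, 1.0, -0.001, -0.002]
force: [0.4, -5.7, -3.3]
finger_gap: 21.6
grasp_force: 25.0
```

Call:
jog_arm(targets="60 0 0 0 0 0 0;60 0 0 0 0 0 0;60 0 0 0 0 0 0;60 0 0 0 0 0 0;60 0 0 0 0 0 0;60 0 0 0 0 0 0;60 0 0 0 0 0 0;60 0 0 0 0 0 0;60 0 0 -5 0 0 0;60 0 0 -12 0 0 0;60 0 0 -20 0 0 0;60 0 0 -20 0 0 0")

```text
t: 15.47
tool_pos: [506.1, -147.6, 198.2]
tool_rot: [0.0, 1.0, 0.0, -0.001]
force: [1.3, -0.7, 0.2]
finger_gap: 60.3
grasp_force: 0.0
```

Lift clear and move toward the middle so the cameras can see.

Call:
jog_arm(targets="60 0 0 -25 0 0 0;60 0 0 -25 0 0 0;60 0 15 0 0 0 0;60 0 25 0 0 0 0;60 0 25 0 0 0 0;60 0 25 0 0 0 0;60 0 25 0 0 0 0;60 0 25 0 0 0 0;60 0 15 0 0 0 0;60 0 0 0 0 0 0;60 0 0 0 0 0 0;60 0 0 0 0 0 0")

```text
t: 16.47
tool_pos: [506.7, 5.5, 247.8]
tool_rot: [0.001, 1.0, -0.001, 0.0]
force: [0.2, 0.1, -0.0]
finger_gap: 60.0
grasp_force: 0.0
```

```bash
python3 - <<'E'
from h import *
s=observe(); print(s["t"],s["tool_pos"],s["force"])
p=viewer.capture("top")
for r in viewer.pinpoint("brass_knob",p)[:2]: print(r["conf"],atz(p,np.array(r["centre"])*[560,420],156.5).round(1))
q=viewer.capture("side")
for r in viewer.pinpoint("brass_knob",q)[:2]: print(r["conf"],atz(q,np.array(r["centre"])*[560,420],156.5).round(1))
c=np.hstack([p["image"],q["image"]]); cv2.imwrite("pics/e.png",cv2.resize(c,(800,300))[:,:,::-1])
E
```

```text
16.4667 [506.72848895   5.47007805 247.84084629] [ 0.17281975  0.141365   -0.03112785]
0.76 [ 509.4 -150.   156.5]
0.91 [ 499.9 -142.1  156.5]
```

View pics/e.png

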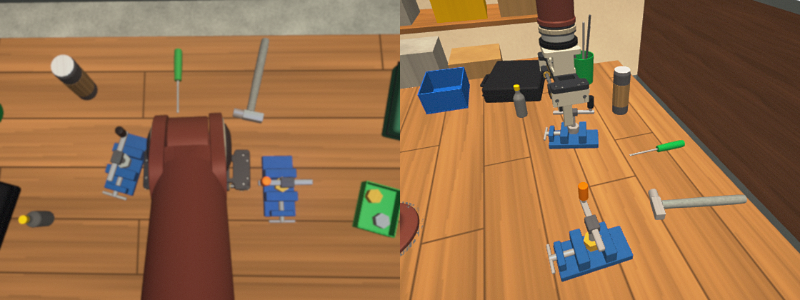

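The orange knob now sits left of its tap (top 266,181), at about (506,-147) against an axis of (507,-210). That is three quarters of a turn. The steel wrench is unchanged and the arm is clear.

```bash
python3 -c "
from h import *
print(ticket.finish_job())"
```

```text
the job is handed in; nothing more can be done
None
```

I turned the brass tap half a turn clockwise, backed it off a quarter and drove it another half, then let go with its wrench three quarters of a turn on by the final pictures; the steel wrench looks unmoved, and the job is handed in (no verdict was returned).

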